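# Tap the hole of a clamp jaw, half a turn forward and a quarter back, to depth

## Robot

A 6-joint arm with a two-finger parallel gripper is mounted at the origin on a cart in front of the work surface, level with it; the furniture and walls round the work are solid. World frame = base frame: x ahead of the robot, y to its left, z up, the work surface at z = 0. Lengths are in m, angles in rad, forces in N, time in s.
With the tool pointing down it reaches from about 0.425 to 0.95 m from the base axis. Payload 3.5 kg.
Tool frame: the origin (TCP) lies midway between the tips of the shut fingers; the grasp point (between the pads) lies 19 mm behind it; x points along the fingers, z is the direction in which the jaws open and shut, and the axes are right-handed (so a half turn about x gives the same grasp; the last joint's range is limited). The gripper opens to 85 mm and grips with 20 to 120 N. Pads are 22 mm wide; open, the fingers measure 114 mm over their backs; the gripper's body (76 mm by 85 mm) begins 54 mm behind the grasp point. The pads swing forward as they close: fully open they stand 13 mm farther back than shut.
Start: joints at [1.056, 0.286, 1.577, -0, 1.279, -0.15], TCP at [0.241, 0.631, 0.231] pointing down, gripper open.
Joint ranges: [-2.77, 2.77], [-0.9, 2.22], [0.21, 2.48], [-1.53, 4.67], [0.24, 2.81], [-2.84, 2.84]. Speed limits (rad/s): [2.79, 2.79, 3.14, 3.14, 3.14, 3.14].

## Interface

Orientations are given as a unit quaternion [x, y, z, w].
In Python, from plant import readout, eyes, ctrl gives the robot as it stands.
- The arm moves only by the tool move_arm, never from a script. Its argument "commands" is a list of rows, each a list of 7 numbers: the turn, a rotation vector about the world's x, y, z in rad, then the shift along the world's x, y, z in mm, then the closure in counts, from 0 (fully open) to 255 (shut). A call has 1 to 12 rows; each row is the pose to reach, as a shift and turn from the pose measured when the call began; what a row does not reach only later rows make up. A row lasts 1/10 s, in which the tool goes at most 50 mm and 8.59 degrees, less where a joint would pass 70% of its speed; a pose out of reach is approached as far as the arm can. A call with a gripper value outside its range is refused whole. The fingers move at their own pace and stop on an object; "newtons" is the grip in N (left out, the last holds). Time passes only in rows, so rows that repeat a pose let the fingers close. It gives the time, the measured TCP pose, the force and the opening at its end, in the units of the state.
- readout.get_state(): the state, without advancing time (a new reading comes with each control period).
- eyes.read_camera(name): name is "side" or "top"; returns a dict with "color" (480x640x3 uint8, red, green, blue), "depth" (480x640 float32, m along the optical axis (not along the pixel's ray), 0 where there is no reading), "K" (3x3 intrinsics, pixels), "dist" ([k1, k2, p1, p2, k3] as OpenCV has them; the pictures are not rectified), "eye" and "attitude" of the camera in the world. Camera axes: x right, y down, z forward; pixel columns grow to the right and rows downward; lengths in m; the calibration is good to about 2 mm. A picture is of the moment at which its call begins.
- ctrl.sign_off(): hands the job in, once; it reports no verdict.
The state is a dict: "time": time; "qpos": joint angles; "dq": joint speeds; "joint_efforts": joint torques, N m; "eef_pos": TCP position; "tcp_rot": TCP orientation; "contact_force": force on the tool from outside, world axes, zero at the start; "wrist_torque": the same for the moment, N m; "opening": opening from 0.0 (shut) to 1.0 (fully open).
Only numpy, scipy, OpenCV 4.12 (cv2) and the standard library are available. Lean on these libraries where they do the work, as an engineer would, in place of code of your own. Each camera call takes 0.05 s, during which the arm holds its last target.

## Task

Put the wooden clamp jaw into the channel of the tapping stand, hole end first, and slide it home against the end stop so that its hole is under the tap. Then turn the crank half a turn clockwise (seen from above), a quarter turn back to break the chips, another half turn forward, another quarter back, and a last half turn forward until the crank's collar rests on the sleeve at full depth. Leave the jaw there with the tap in it, and do not disturb the other things on the table.

Things in the scene. Friction and masses are not known exactly. Their poses are not given: they have to be found in the camera images.
- jaw_mid (a point): Centre (half-way up) of the loose clamp jaw: pale wooden block 46 mm wide (x), 150 mm long (y), 44 mm high, lying flat, about 0.25 kg. Its +y end is square, its -y end a round nose (radius 23 mm; flat sides from y = -52 to +75 mm). A 32 mm hole runs through it from top to bottom, 30 mm from the square end. Grip it across its width.
- jaw_hole (a point): Axis of the jaw's hole, half-way up (22 mm above the jaw's underside), at y = +45 mm from jaw_mid in the jaw's frame; same axes as jaw_mid.
- stand_axis (a point): On the floor of the fixed tapping stand's channel, straight below the tap, 12 mm above the table; z up. The straight channel, 52 mm wide (3 mm play each side of the jaw), runs along the stand's y from its open end at y = -150 mm to the stop at +30 mm. Its side strips are 12 mm thick and only 12 mm high above the floor.
- stop_face (a point): Middle of the foot of the wooden end stop's face, on the channel floor, at y = +30 mm from stand_axis; same axes. The stop is 28 mm high. When the jaw's square end touches it, the hole is under the tap.
- sleeve_top (a point): Centre of the top of the steel sleeve (46 mm across) that guides the tap over the channel, 123 mm above stand_axis; same axes. Sleeve and its 36 mm wide arm hang 86 mm above the channel floor; the post stands at x = +64 to +90 mm, y = -18 to +18 mm. The tap (29 mm thick) ends 48 mm above the floor at crank 0, so the jaw slides under it. The crank's collar is 12 mm above the sleeve at crank 0.
- knob_mid (a point): Middle of the crank's upright dark wooden knob, 25 mm thick, 54 mm tall (27 mm up and down from here), free to spin (its x and y axes tell nothing), 60 mm from the tap axis; at crank 0 on the stand's +y side, 184 mm above the channel floor; it sinks 12 mm a turn. Crank bar and hub top out 26 mm below this point; the bar's short end reaches 46 mm the other way. Nothing near is higher.
- crank (a joint): Crank angle in rad: 0 at the start, growing clockwise seen from above (forward, tap goes down 12 mm a turn); at pi/2 the knob is on the stand's +x side, at pi on its -y side. It stops at 6.33, where the collar rests on the sleeve, and at -0.2. Dry friction of about 0.2 Nm (4 N at the knob); it stays where it is left.
- block_plane: Small metal smoothing plane, 51x185x69 mm, at the far left. A bystander; origin at the centre of its underside.
- sanding_block: Cork sanding block, 42x68x30 mm, near edge, middle. A bystander; origin at the centre of its underside.
- glue_bottle: Squeeze bottle, 55 mm wide, 160 mm tall, standing at the near right corner. A bystander; origin at the centre of its underside.
- tack_tin: Open round tin of tacks, 55 mm wide, 21 mm tall, behind the tapping stand. A bystander; origin at the centre of its underside.
- tack_hammer: Tack hammer lying on its side, 239 mm long, 24 mm thick, along the near right edge. A bystander; origin at the centre of its underside.
- tag_stack: Flat stack of brown paper tags with a short string, 93x52x12 mm, lying at the right edge. A bystander; origin at the centre of its underside.
- rubber_stamp: Wooden hand stamp with a turned knob, 32x44x68 mm, standing in front of the plane, far side, left of the middle. A bystander; origin at the centre of its underside.
- jaw: The whole clamp jaw; its origin is at the centre of its underside, axes as jaw_mid.

How it is judged:
On the way, in this order (a step that is already met when the one before it is completed fails the run):
1. the jaw lies flat in the channel, hole end against the stop, hole under the tap, crank not yet turned (horizontal distance between jaw_hole and stand_axis below 0.006 m and z of jaw_hole in the frame of stand_axis below 0.026 m and angle between the y axis of jaw_mid and the y axis of stand_axis, either way round below 0.1 rad and angle between jaw_mid's own z axis and vertical below 0.06 rad and value of joint crank below 0.3 rad), for 0.1 s.
2. crank half a turn forward (at 180 degrees from its start, within 29) (value of joint crank between 2.64 and 3.64 rad), for 0.1 s.
3. crank a quarter turn back (at 90 degrees from its start, within 29) (value of joint crank between 1.07 and 2.07 rad), for 0.1 s.
4. crank half a turn forward again (at 270 degrees from its start, within 29) (value of joint crank between 4.21 and 5.21 rad), for 0.1 s.
5. crank a quarter turn back again (at 180 degrees from its start, within 29) (all of step 2), for 0.1 s.
At the end, for the whole second after the job is handed in: The jaw lies flat in the channel at rest, its hole within 6 mm of the tap axis, in line with the channel within 0.1 rad and not tilted, and the crank stands at rest within about 19 degrees of a full turn or beyond (reading over 5.95 rad), the tap down in the hole (horizontal distance between jaw_hole and stand_axis below 0.006 m and z of jaw_hole in the frame of stand_axis below 0.026 m and angle between the y axis of jaw_mid and the y axis of stand_axis, either way round below 0.1 rad and angle between jaw_mid's own z axis and vertical below 0.06 rad and value of joint crank above 5.95 rad and linear speed of jaw below 0.02 m/s and velocity of joint crank between -0.1 and 0.1 rad/s); the robot touches nothing.
It fails at once if one of the listed bystanders is moved more than 30 mm (distance of any of block_plane, sanding_block, glue_bottle, tack_tin, tack_hammer, tag_stack, rubber_stamp from where it was at the start of the episode above 0.03 m).
It also fails if it takes over 72 s, if anything falls off the work surface, if the arm or the gripper's body presses on something with over 40 N, if the wrist force passes 120 N, or if a joint passes its speed limit or range.

## Working session

There is one attempt and no reset: what is moved stays moved. The work goes in short steps, Python scripts to look and compute and a tool call to move; the robot and the scene stay as the last step left them, time stands still between calls to the robot, and variables do not carry over. Pictures are saved under pics/ and viewed, and the job is handed in when it is done.

Besides the shell and the picture viewer there is one more tool, called by a JSON object that holds its "api" and its "payload". move_arm: Moves the arm, as the interface text tells. Its arguments: {"type":"object","properties":{"commands":{"type":"array"},"newtons":{"type":"number"}},"required":["commands"]}

```bash
ls; mkdir -p pics; python3 - <<'E'
from plant import readout, eyes
import cv2,numpy as np,pickle
s=readout.get_state();print(s)
for n in("top","side"):
    c=eyes.read_camera(n);pickle.dump(c,open(f"{n}0.pkl","wb"))
    cv2.imwrite(f"pics/{n}0.png",c["color"][:,:,::-1]);print(n,c["K"],c["dist"],c["eye"],c["attitude"])
E
```

```text
pics
{'time': 0.0, 'qpos': array([ 1.05600056e+00,  2.87193630e-01,  1.57816553e+00, -8.36715208e-06,
        1.27859393e+00, -1.49979231e-01]), 'dq': array([-0.00021747, -0.00101626, -0.00010629,  0.00024612,  0.00085551,
        0.00116582]), 'joint_efforts': array([-1.29203654e-04, -4.05974507e+01, -2.92625803e+01, -2.10748958e-04,
        5.91524920e-03,  2.36068658e-06]), 'eef_pos': array([0.24046204, 0.63001944, 0.22993474]), 'tcp_rot': array([-0.40137387,  0.58315228,  0.40063826,  0.58165404]), 'contact_force': array([-0.18709859,  1.33400188, -0.26385522]), 'wrist_torque': array([-0.03101421, -0.00884584,  0.02440927]), 'opening': 0.9963937264881978}
top [[573.90972967   0.         327.54277519]
 [  0.         573.90972967 239.8832483 ]
 [  0.           0.           1.        ]] [0.0535276 0.        0.        0.        0.       ] [ 0.24083012 -0.08152359  1.81224616] [ 0.70608385 -0.70280573  0.05938412 -0.06311277]
side [[619.3033969    0.         311.43438297]
 [  0.         619.3033969  247.64846864]
 [  0.           0.           1.        ]] [-0.17533051  0.          0.          0.          0.        ] [ 0.07127702 -1.10301168  1.09854789] [ 0.88856544 -0.18657112  0.0891557  -0.40950449]
```

View pics/top0.png

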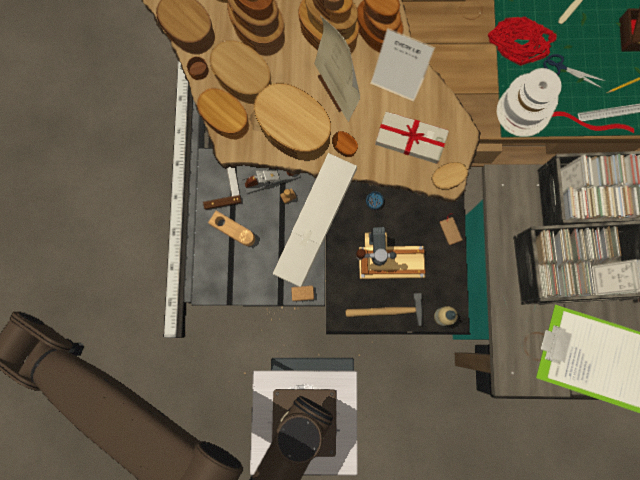

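View pics/side0.png

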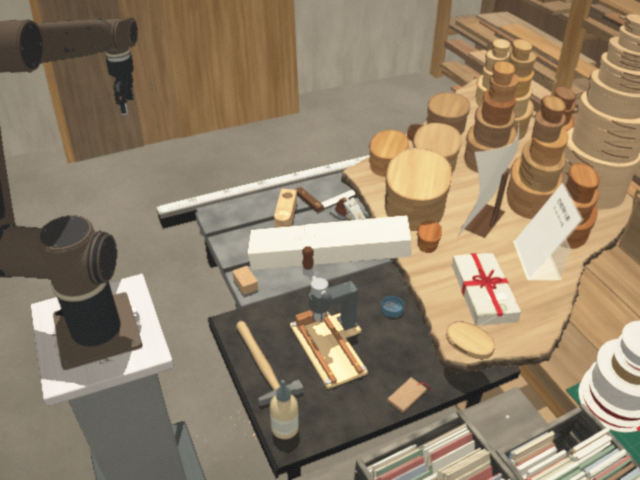

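```bash
cat > h.py <<'E'
import numpy as np,cv2,pickle
from scipy.spatial.transform import Rotation as R
def cam(c):
    Rm=R.from_quat(c["attitude"]).as_matrix();return Rm,np.array(c["eye"])
def px2w(c,uv,z=None,depth=None):
    Rm,e=cam(c);uv=np.array(uv,float).reshape(-1,1,2)
    n=cv2.undistortPoints(uv,c["K"],np.array(c["dist"])).reshape(-1,2)
    d=np.c_[n,np.ones(len(n))]
    w=d@Rm.T
    if depth is not None: return e+w*np.asarray(depth).reshape(-1,1)
    return e+w*((z-e[2])/w[:,2])[:,None]
def cloud(c):
    v,u=np.mgrid[0:480,0:640]
    P=px2w(c,np.c_[u.ravel(),v.ravel()],depth=c["depth"].ravel()).reshape(480,640,3)
    P[c["depth"]==0]=np.nan
    return P
def w2px(c,P):
    Rm,e=cam(c);p=(np.atleast_2d(P)-e)@Rm
    return cv2.projectPoints(p,np.zeros(3),np.zeros(3),c["K"],np.array(c["dist"]))[0].reshape(-1,2)
E
python3 - <<'E'
from h import *
for n,b in(("top",(180,140,480,350)),("side",(200,150,460,450))):
    c=pickle.load(open(f"{n}0.pkl","rb"));x0,y0,x1,y1=b
    im=c["color"][y0:y1,x0:x1,::-1]
    k=min(800/(x1-x0),600/(y1-y0));cv2.imwrite(f"pics/{n}0c.png",cv2.resize(im,None,fx=k,fy=k,interpolation=cv2.INTER_CUBIC));print(n,k)
c=pickle.load(open("top0.pkl","rb"));P=cloud(c)
for u,v in[(232,229),(222,222),(245,237),(310,220),(340,165),(290,270),(210,260),(250,270),(380,257),(362,254),(410,261),(420,270),(360,220),(303,293),(370,200),(447,316),(260,180),(288,195),(270,130),(400,310)]:
    print(u,v,P[v,u].round(3))
E
```

```text
top 2.6666666666666665
side 2.0
232 229 [0.584 0.229 0.042]
222 222 [ 0.616  0.269 -0.002]
245 237 [0.559 0.188 0.04 ]
310 220 [ 0.598 -0.019  0.12 ]
340 165 [ 0.761 -0.108  0.148]
290 270 [0.448 0.04  0.102]
210 260 [ 0.492  0.303 -0.   ]
250 270 [0.46  0.174 0.004]
380 257 [ 0.479 -0.224  0.17 ]
362 254 [ 0.48  -0.169  0.22 ]
410 261 [ 0.49  -0.332  0.01 ]
420 270 [ 0.459 -0.36   0.028]
360 220 [ 0.623 -0.175  0.006]
303 293 [0.386 0.004 0.029]
370 200 [ 0.69  -0.208  0.001]
447 316 [ 0.313 -0.419  0.128]
260 180 [0.738 0.142 0.064]
288 195 [0.69  0.053 0.064]
270 130 [0.855 0.1   0.19 ]
400 310 [ 0.335 -0.296  0.028]
```

View pics/top0c.png

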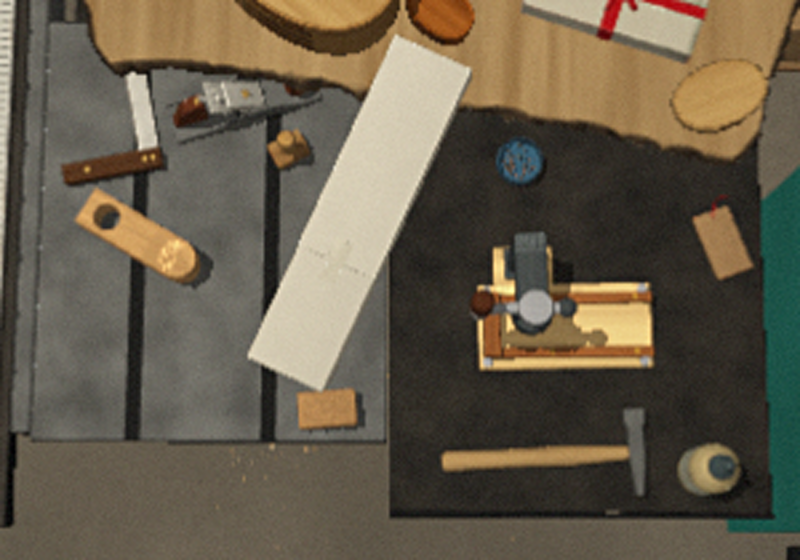

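View pics/side0c.png

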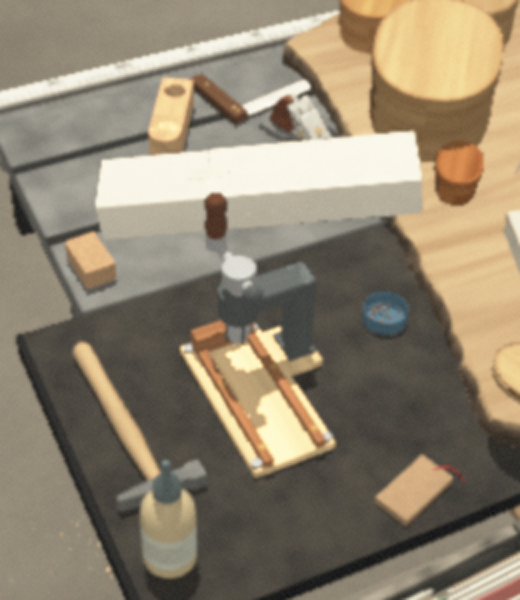

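```bash
python3 - <<'E'
from h import *
c=pickle.load(open("top0.pkl","rb"));d=pickle.load(open("side0.pkl","rb"))
P=cloud(c)
m=(P[...,2]>.03)&(P[...,2]<.055)&(abs(P[...,0]-.585)<.1)&(abs(P[...,1]-.23)<.12)
m=m.astype(np.uint8)
print(m.sum(),np.nanmedian(P[m>0][:,2]))
cn=max(cv2.findContours(m,cv2.RETR_EXTERNAL,cv2.CHAIN_APPROX_NONE)[0],key=cv2.contourArea)
W=px2w(c,cn.reshape(-1,2),z=.044)[:,:2].astype(np.float32)*1000
print(cv2.minAreaRect(W),cv2.boxPoints(cv2.minAreaRect(W)))
# enlarged crops
def crop(cc,x0,y0,x1,y1,k,name):
    cv2.imwrite(name,cv2.resize(cc["color"][y0:y1,x0:x1,::-1],None,fx=k,fy=k,interpolation=cv2.INTER_CUBIC))
crop(c,200,205,265,250,12,"pics/jawtop.png")
crop(c,350,220,434,285,9,"pics/standtop.png")
crop(d,280,240,380,390,4,"pics/standside.png")
Q=cloud(d)
for nm,X in(("top",P),("side",Q)):
    f=X.reshape(-1,3);f=f[~np.isnan(f[:,0])]
    r=f[(f[:,0]>.38)&(f[:,0]<.62)&(f[:,1]>-.42)&(f[:,1]<-.12)]
    for lo,hi in((.008,.018),(.02,.03),(.036,.046),(.09,.15),(.15,.175),(.175,.24)):
        q=r[(r[:,2]>lo)&(r[:,2]<hi)]
        if len(q):print(nm,lo,hi,len(q),q.min(0).round(3),q.max(0).round(3),np.median(q,0).round(3))
E
```

```text
606 0.04382700280157781
((587.16015625, 228.8875274658203), (150.77340698242188, 46.84251022338867), 59.25768280029297) [[528.49414 176.06697]
 [568.75415 152.12212]
 [645.8262  281.70807]
 [605.56616 305.65295]]
top 0.008 0.018 1060 [ 0.381 -0.419  0.008] [ 0.62  -0.12   0.018] [ 0.484 -0.293  0.012]
top 0.02 0.03 341 [ 0.381 -0.374  0.02 ] [ 0.577 -0.176  0.03 ] [ 0.463 -0.3    0.024]
top 0.036 0.046 75 [ 0.45  -0.329  0.036] [ 0.551 -0.176  0.046] [ 0.478 -0.188  0.041]
top 0.09 0.15 342 [ 0.464 -0.248  0.09 ] [ 0.577 -0.204  0.149] [ 0.536 -0.222  0.129]
top 0.15 0.175 241 [ 0.468 -0.269  0.153] [ 0.506 -0.155  0.175] [ 0.485 -0.224  0.166]
top 0.175 0.24 90 [ 0.473 -0.255  0.175] [ 0.501 -0.154  0.234] [ 0.484 -0.166  0.219]
side 0.008 0.018 2201 [ 0.382 -0.379  0.008] [ 0.606 -0.169  0.018] [ 0.487 -0.277  0.012]
side 0.02 0.03 759 [ 0.38  -0.377  0.02 ] [ 0.574 -0.182  0.03 ] [ 0.476 -0.28   0.024]
side 0.036 0.046 158 [ 0.444 -0.244  0.036] [ 0.571 -0.175  0.046] [ 0.473 -0.19   0.04 ]
side 0.09 0.15 836 [ 0.46 -0.25  0.09] [ 0.575 -0.203  0.149] [ 0.524 -0.237  0.127]
side 0.15 0.175 447 [ 0.465 -0.27   0.15 ] [ 0.502 -0.161  0.175] [ 0.48  -0.229  0.166]
side 0.175 0.24 235 [ 0.47  -0.177  0.176] [ 0.494 -0.152  0.228] [ 0.479 -0.172  0.206]
```

View pics/jawtop.png

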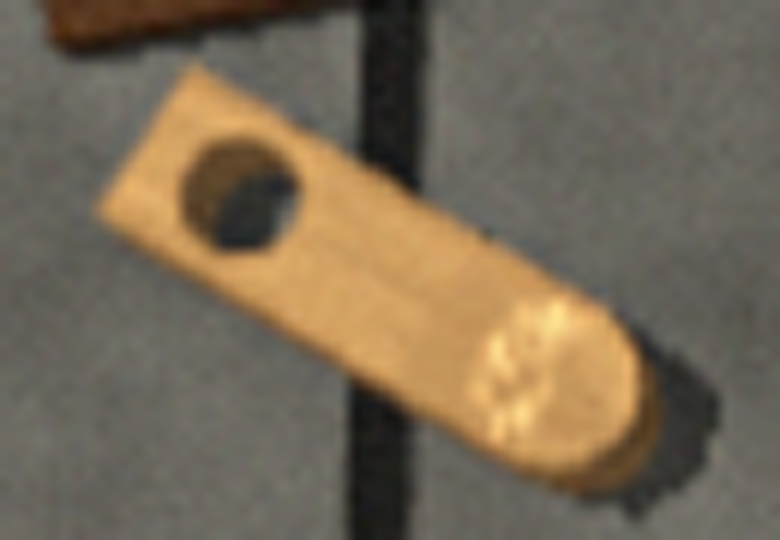

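View pics/standtop.png

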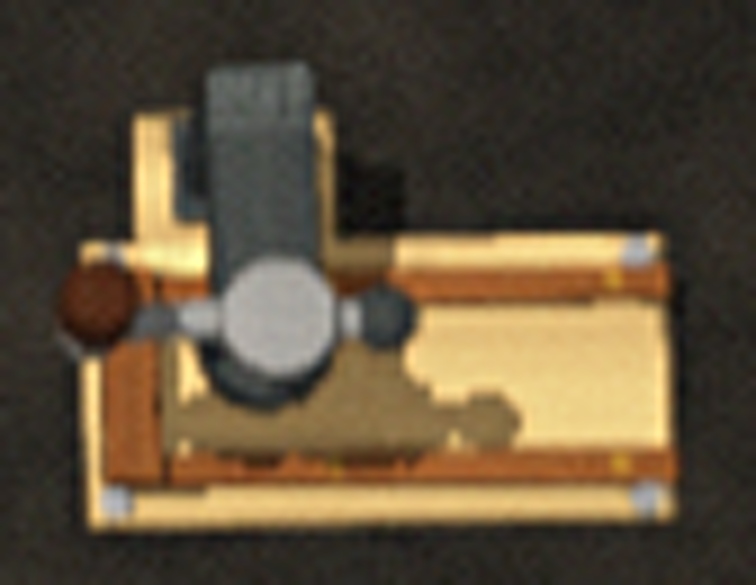

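View pics/standside.png

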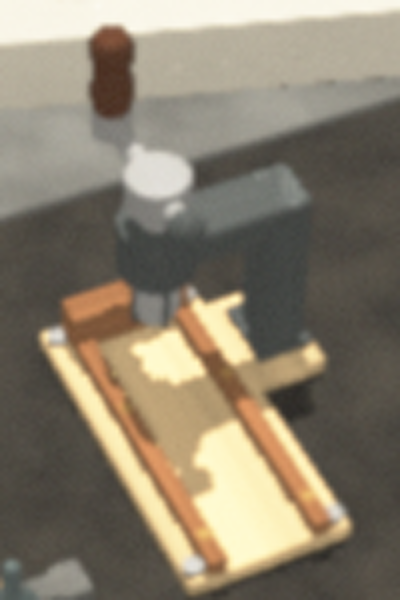

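```bash
python3 - <<'E'
from h import *
c=pickle.load(open("top0.pkl","rb"))
d=pickle.load(open("side0.pkl","rb"))
def f(pts,x0,y0,k,z,cc=c):
    p=np.array(pts,float);p=np.c_[x0+(p[:,0]+.5)/k-.5,y0+(p[:,1]+.5)/k-.5]
    return (px2w(cc,p,z=z)*1000).round(1)
print("jaw corners, hole, sides far/near");J=f([(195,66),(98,212),(240,193),(400,180),(230,290),(510,243),(400,390)],200,205,12,.044);print(J)
print("strip far inner/outer, near inner/outer z24");print(f([(400,302),(668,297),(400,270),(668,263),(170,453),(672,448),(170,483),(675,481)],350,220,9,.024))
print("stop face z40",f([(160,330),(161,480),(103,480)],350,220,9,.040))
print("base corners z12",f([(80,243),(662,234),(88,528),(676,520)],350,220,9,.012))
print("hub top z.17, knob top z.223",f([(278,315)],350,220,9,.17),f([(97,302)],350,220,9,.223))
print("side: strip inner edges z24 far/near");print(f([(182,310),(318,530),(82,345),(208,568),(95,340),(222,560)],280,240,4,.024,d))
print("side base corners z12",f([(40,335),(192,595),(352,525)],280,240,4,.012,d))
print("knob top side",f([(111,38)],280,240,4,.223,d),"hub",f([(158,168)],280,240,4,.17,d))
# knob cloud
for cc in(c,d):
    X=cloud(cc).reshape(-1,3);X=X[~np.isnan(X[:,0])]
    q=X[(abs(X[:,0]-.483)<.03)&(abs(X[:,1]+.165)<.03)&(X[:,2]>.205)];print(len(q),q.mean(0).round(4),q.min(0),q.max(0))
    q=X[(abs(X[:,0]-.483)<.04)&(abs(X[:,1]+.225)<.03)&(X[:,2]>.165)&(X[:,2]<.18)];print(len(q),q.mean(0).round(4),q.min(0),q.max(0))
# beam
X=cloud(c).reshape(-1,3);X=X[~np.isnan(X[:,0])]
q=X[(X[:,0]>.4)&(X[:,0]<.85)&(X[:,1]>-.15)&(X[:,1]<.1)&(X[:,2]>.08)];print("beam",q.min(0),q.max(0))
E
```

```text
jaw corners, hole, sides far/near
[[644.7 281.5  44. ]
 [605.4 305.3  44. ]
 [610.7 268.4  44. ]
 [614.3 226.7  44. ]
 [584.8 270.1  44. ]
 [597.6 197.4  44. ]
 [558.4 224.9  44. ]]
strip far inner/outer, near inner/outer z24
[[ 512.8 -280.6   24. ]
 [ 515.  -374.    24. ]
 [ 524.1 -280.8   24. ]
 [ 527.  -374.3   24. ]
 [ 459.3 -199.9   24. ]
 [ 461.9 -374.1   24. ]
 [ 448.8 -199.8   24. ]
 [ 450.4 -374.9   24. ]]
stop face z40 [[ 500.1 -195.7   40. ]
 [ 447.9 -195.6   40. ]
 [ 447.8 -175.7   40. ]]
base corners z12 [[ 535.1 -169.5   12. ]
 [ 539.3 -374.4   12. ]
 [ 434.2 -171.8   12. ]
 [ 438.1 -376.8   12. ]]
hub top z.17, knob top z.223 [[ 486.2 -225.2  170. ]] [[ 482.1 -164.4  223. ]]
side: strip inner edges z24 far/near
[[ 513.9 -197.6   24. ]
 [ 512.9 -376.6   24. ]
 [ 448.7 -199.6   24. ]
 [ 447.1 -375.7   24. ]
 [ 457.2 -199.    24. ]
 [ 456.3 -373.9   24. ]]
side base corners z12 [[ 433.2 -172.3   12. ]
 [ 435.7 -380.5   12. ]
 [ 536.7 -373.1   12. ]]
knob top side [[ 481.3 -166.7  223. ]] hub [[ 486.1 -219.7  170. ]]
64 [ 0.4852 -0.1653  0.2213] [ 0.47422794 -0.17789376  0.20521211] [ 0.497747   -0.15488822  0.23351701]
127 [ 0.4875 -0.2245  0.1698] [ 0.4696299  -0.25493902  0.16529433] [ 0.50595167 -0.19530772  0.17798597]
123 [ 0.4804 -0.1688  0.2175] [ 0.46996213 -0.17723736  0.20510233] [ 0.49391515 -0.15230311  0.22818878]
197 [ 0.4827 -0.2269  0.1693] [ 0.46495432 -0.25418545  0.16512995] [ 0.50209063 -0.19788339  0.17461847]
beam [ 0.40142075 -0.14997304  0.08003615] [0.849998   0.09996505 0.2019576 ]
```

```bash
python3 - <<'E'
from h import *
from plant import readout
s=readout.get_state()
print(R.from_quat(s["tcp_rot"]).as_matrix().round(3))
# required z-turn to align tool z with jaw width axis (angle 59.25-90)
M=R.from_quat(s["tcp_rot"]).as_matrix();a=np.degrees(np.arctan2(M[1,2],M[0,2]));print("tool z angle",a,"tilt",M[:,0])
print("need",(-30.75-a+90)%180-90)
E
```

```text
[[-0.001 -0.934  0.357]
 [-0.002  0.357  0.934]
 [-1.     0.    -0.002]]
tool z angle 69.09934711347971 tilt [-0.0010822  -0.00193888 -0.99999753]
need 80.15065288652028
```

{"api": "move_arm", "payload": {"commands": [[0,0,-0.145,28,-34,0,0],[0,0,-0.29,57,-68,0,0],[0,0,-0.435,85,-102,0,0],[0,0,-0.58,114,-137,0,0],[0,0,-0.725,142,-171,-5,0],[0,0,-0.87,171,-205,-10,0],[0,0,-1.015,199,-239,-15,0],[0,0,-1.16,228,-273,-20,0],[0,0,-1.305,256,-307,-30,0],[0,0,-1.45,285,-342,-40,0],[0,0,-1.6,313,-376,-50,0],[0,0,-1.743,341,-410,-60,0]], "newtons": 60}}

```text
time: 1.3
eef_pos: [0.5821, 0.2184, 0.1692]
tcp_rot: [0.19, 0.682, -0.189, 0.68]
contact_force: [0.0, 0.2, -0.7]
opening: 1.005
```

```bash
cat > st.py <<'E'
from h import *
from plant import readout
s=readout.get_state();M=R.from_quat(s["tcp_rot"]).as_matrix()
print("t",round(s["time"],2),"pos",(s["eef_pos"]*1000).round(1),"zang",np.degrees(np.arctan2(M[1,2],M[0,2])).round(2),"x",M[:,0].round(4),"F",s["contact_force"].round(1),"op",round(s["opening"],3),"q",s["qpos"].round(2))
E
python3 st.py
```

```text
t 1.3 pos [582.1 218.4 169.2] zang -31.12 x [-0.0024  0.0013 -1.    ] F [ 0.   0.2 -0.7] op 1.005 q [0.2  0.23 1.76 0.   1.15 0.74]
```

{"api": "move_arm", "payload": {"commands": [[0,0,0.0065,0,2,-30,0],[0,0,0.0065,0,2,-70,0],[0,0,0.0065,0,2,-110,0],[0,0,0.0065,0,2,-140,0],[0,0,0.0065,0,2,-159,0],[0,0,0.0065,0,2,-159,0],[0,0,0.0065,0,2,-159,255],[0,0,0.0065,0,2,-159,255],[0,0,0.0065,0,2,-159,255],[0,0,0.0065,0,2,-159,255],[0,0,0.0065,0,2,-159,255],[0,0,0.0065,0,2,-159,255]]}}

```text
time: 2.5
eef_pos: [0.5835, 0.2209, 0.0124]
tcp_rot: [0.188, 0.682, -0.187, 0.682]
contact_force: [-0.6, 0.9, 6.6]
opening: 0.532
```

```bash
python3 st.py
```

```text
t 2.5 pos [583.5 220.9  12.4] zang -30.75 x [ 7.0e-04  2.3e-03 -1.0e+00] F [-0.6  0.9  6.6] op 0.532 q [0.2  0.44 1.83 0.   0.88 0.73]
```

{"api": "move_arm", "payload": {"commands": [[0,0,0,0,0,15,255],[0,0,0,0,0,50,255],[0,0,0,0,0,90,255],[0,0,0,0,0,135,255],[0,0,0,0,0,180,255],[0,0,0,0,0,225,255],[0,0,0,0,0,260,255],[0,0,0.03,0,-20,270,255],[0,0,0.07,-5,-50,270,255],[0,0,0.11,-15,-90,270,255],[0,0,0.15,-22,-130,270,255],[0,0,0.19,-30,-170,270,255]]}}

```text
time: 3.7
eef_pos: [0.5523, 0.0496, 0.2823]
tcp_rot: [0.122, 0.697, -0.12, 0.696]
contact_force: [-0.6, 0.7, -2.0]
opening: 0.529
```

```bash
python3 st.py
```

```text
t 3.7 pos [552.3  49.6 282.3] zang -19.73 x [-3.e-04  2.e-03 -1.e+00] F [-0.6  0.7 -2. ] op 0.529 q [-0.09 -0.02  1.82  0.    1.34  0.25]
```

{"api": "move_arm", "payload": {"commands": [[0,0,0.03,-5,-40,0,255],[0,0,0.06,-11,-80,0,255],[0,0,0.09,-17,-120,0,255],[0,0,0.12,-23,-160,0,255],[0,0,0.16,-30,-200,0,255],[0,0,0.2,-36,-240,0,255],[0,0,0.24,-43,-280,0,255],[0,0,0.28,-50,-320,0,255],[0,0,0.32,-58,-360,0,255],[0,0,0.345,-63,-395,0,255],[0,0,0.355,-66,-419,0,255],[0,0,0.355,-66,-419,0,255]]}}

```text
time: 4.9
eef_pos: [0.4848, -0.3721, 0.2819]
tcp_rot: [-0.002, 0.708, 0.003, 0.706]
contact_force: [-0.1, 0.9, -2.7]
opening: 0.53
```

```bash
python3 st.py;  python3 - <<'E'
from h import *
from plant import eyes
for n,b in(("top",(330,200,490,320)),("side",(220,240,400,440))):
    c=eyes.read_camera(n);pickle.dump(c,open(f"{n}1.pkl","wb"));x0,y0,x1,y1=b
    k=min(800/(x1-x0),600/(y1-y0))
    cv2.imwrite(f"pics/{n}1.png",cv2.resize(c["color"][y0:y1,x0:x1,::-1],None,fx=k,fy=k,interpolation=cv2.INTER_CUBIC))
E
```

```text
t 4.9 pos [ 484.8 -372.1  281.9] zang 0.4 x [-0.0023  0.0013 -1.    ] F [-0.1  0.9 -2.7] op 0.53 q [-0.82  0.11  1.68 -0.    1.35 -0.83]
```

View pics/top1.png

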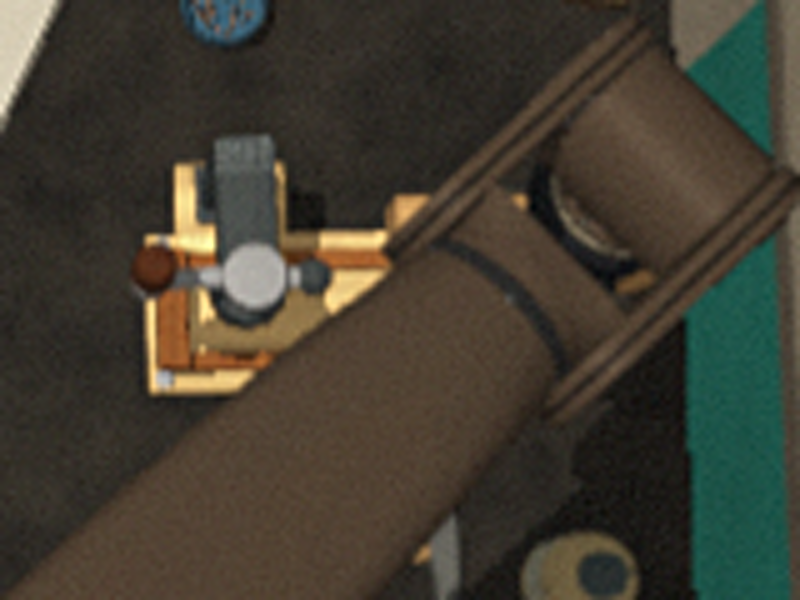

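View pics/side1.png

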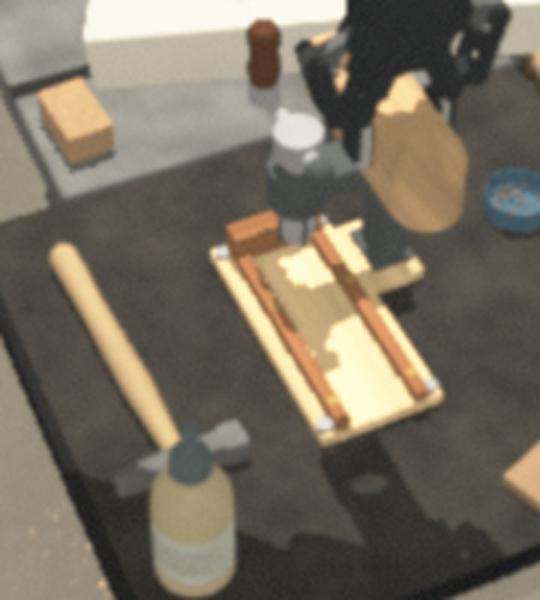

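{"api": "move_arm", "payload": {"commands": [[0,0,0.003,2,1,-30,255],[0,0,0.003,2,1,-70,255],[0,0,0.003,2,1,-110,255],[0,0,0.003,2,1,-150,255],[0,0,0.003,2,1,-190,255],[0,0,0.003,2,1,-220,255],[0,0,0.003,2,1,-234,255],[0,0,0.003,2,1,-234,255]]}}

```text
time: 5.8
eef_pos: [0.4867, -0.366, 0.0458]
tcp_rot: [-0.002, 0.709, 0.007, 0.705]
contact_force: [-0.5, 0.1, -2.8]
opening: 0.529
```

```bash
python3 st.py;  python3 - <<'E'
from h import *
from plant import eyes
for n,b in(("side",(260,280,380,400)),):
    c=eyes.read_camera(n);pickle.dump(c,open(f"{n}2.pkl","wb"));x0,y0,x1,y1=b
    k=min(800/(x1-x0),600/(y1-y0))
    cv2.imwrite(f"pics/{n}2.png",cv2.resize(c["color"][y0:y1,x0:x1,::-1],None,fx=k,fy=k,interpolation=cv2.INTER_CUBIC))
E
```

```text
t 5.8 pos [ 486.7 -366.    45.8] zang 0.77 x [-0.0053  0.0069 -1.    ] F [-0.5  0.1 -2.8] op 0.529 q [-0.81  0.36  1.85  0.    0.94 -0.83]
```

View pics/side2.png

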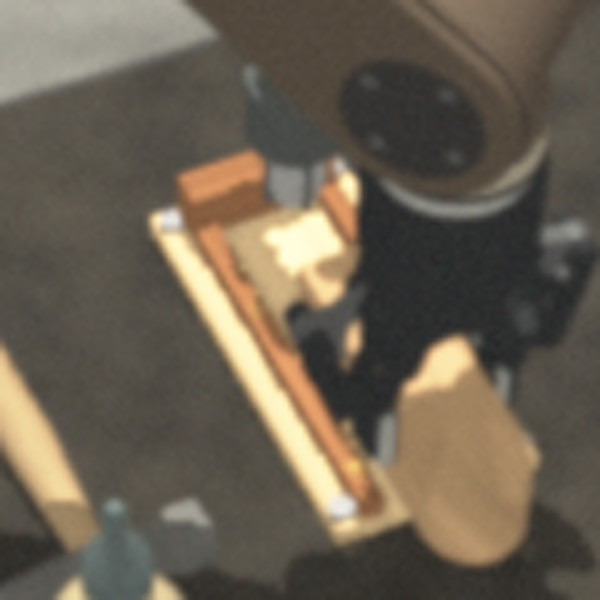

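```bash
python3 - <<'E'
from h import *
from plant import eyes
t=eyes.read_camera("top");pickle.dump(t,open("top2.pkl","wb"))
c=pickle.load(open("side2.pkl","rb"));P=cloud(c)
v,u=np.mgrid[0:480,0:640]
# wrist pixels: bottom outline
for uu,vv in[(300,285),(320,285),(335,310),(345,315),(360,300),(340,300),(310,282)]:
    print(uu,vv,P[vv,uu].round(3))
f=np.r_[P.reshape(-1,3),cloud(t).reshape(-1,3)]
f=f[(f[:,2]>.19)&(f[:,0]>.25)&(f[:,0]<.6)&(f[:,1]<-.1)&(f[:,1]>-.5)]
for y in np.arange(-.42,-.1,.03):
    for x in (.3,.36,.42,.48):
        q=f[(abs(f[:,1]-y)<.015)&(abs(f[:,0]-x)<.03)]
        if len(q):print("y%.2f x%.2f"%(y,x),len(q),q[:,2].min().round(3),q[:,2].max().round(3))
E
```

```text
300 285 [ 0.511 -0.051  0.001]
320 285 [ 0.416 -0.373  0.322]
335 310 [ 0.436 -0.398  0.272]
345 315 [ 0.45  -0.412  0.267]
360 300 [ 0.468 -0.43   0.315]
340 300 [ 0.442 -0.405  0.303]
310 282 [ 0.403 -0.357  0.32 ]
y-0.42 x0.42 190 0.256 0.347
y-0.42 x0.48 769 0.19 0.35
y-0.39 x0.42 963 0.193 0.38
y-0.39 x0.48 1128 0.19 0.356
y-0.36 x0.36 34 0.312 0.383
y-0.36 x0.42 1121 0.19 0.391
y-0.36 x0.48 551 0.191 0.343
y-0.33 x0.36 551 0.31 0.429
y-0.33 x0.42 969 0.319 0.426
y-0.33 x0.48 600 0.311 0.394
y-0.30 x0.36 1322 0.35 0.47
y-0.30 x0.42 732 0.392 0.451
y-0.30 x0.48 839 0.278 0.405
y-0.27 x0.30 742 0.396 0.507
y-0.27 x0.36 1135 0.378 0.503
y-0.27 x0.42 594 0.394 0.468
y-0.27 x0.48 139 0.345 0.407
y-0.24 x0.30 1480 0.412 0.541
y-0.24 x0.36 809 0.467 0.521
y-0.24 x0.42 366 0.409 0.487
y-0.21 x0.30 1150 0.441 0.572
y-0.21 x0.36 764 0.48 0.538
y-0.21 x0.42 119 0.449 0.497
y-0.18 x0.30 890 0.533 0.587
y-0.18 x0.36 562 0.491 0.556
y-0.18 x0.42 1 0.489 0.489
y-0.18 x0.48 36 0.199 0.234
y-0.15 x0.30 855 0.551 0.606
y-0.15 x0.36 209 0.501 0.568
y-0.15 x0.48 37 0.191 0.23
y-0.12 x0.30 676 0.563 0.624
y-0.12 x0.36 10 0.551 0.563
```

{"api": "move_arm", "payload": {"commands": [[0,0,0,0,0,-8,255],[0,0,0,0,0,-15,255],[0,0,0,0,0,-20,255],[0,0,0,0,0,-21,255],[0,0,0,0,0,-21,255]]}}

```text
time: 6.4
eef_pos: [0.4885, -0.3684, 0.0282]
tcp_rot: [-0.004, 0.707, 0.005, 0.707]
contact_force: [-0.4, 0.4, -1.7]
opening: 0.53
```

```bash
python3 st.py
```

```text
t 6.4 pos [ 488.5 -368.4   28.2] zang 0.74 x [-6.0e-04  1.9e-03 -1.0e+00] F [-0.4  0.4 -1.7] op 0.53 q [-0.81  0.39  1.85  0.    0.9  -0.83]
```

{"api": "move_arm", "payload": {"commands": [[0,0,0,-2,0,-3,255],[0,0,0,-2,0,-4,255],[0,0,0,-2,0,-4,255],[0,0,0,-2,0,-4,255]]}}

```text
time: 6.8
eef_pos: [0.4865, -0.3685, 0.0243]
tcp_rot: [-0.004, 0.707, 0.005, 0.707]
contact_force: [0.3, -0.0, -2.9]
opening: 0.534
```

```bash
python3 st.py;  python3 - <<'E'
from h import *
from plant import eyes
for n,b in(("side",(280,290,370,390)),):
    c=eyes.read_camera(n);x0,y0,x1,y1=b
    k=min(800/(x1-x0),600/(y1-y0))
    cv2.imwrite(f"pics/{n}3.png",cv2.resize(c["color"][y0:y1,x0:x1,::-1],None,fx=k,fy=k,interpolation=cv2.INTER_CUBIC))
E
```

```text
t 6.8 pos [ 486.5 -368.5   24.3] zang 0.74 x [-5.0e-04  1.9e-03 -1.0e+00] F [ 0.3 -0.  -2.9] op 0.534 q [-0.81  0.39  1.86  0.    0.89 -0.83]
```

View pics/side3.png

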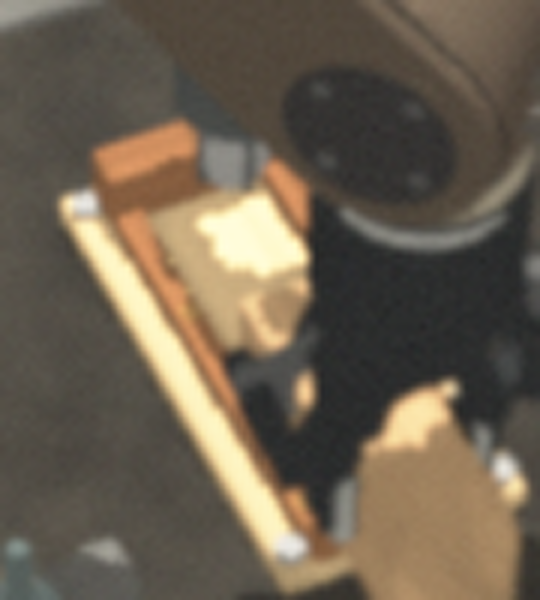

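{"api": "move_arm", "payload": {"commands": [[0,0,0,0,0,-1.5,255],[0,0,0,0,6,-1.5,255],[0,0,0,0,14,-1.5,255],[0,0,0,0,22,-1.5,255],[0,0,0,0,30,-1.5,255],[0,0,0,0,38,-1.5,255],[0,0,0,0,42,-1.5,255],[0,0,0,0,42,-1.5,255]]}}

```text
time: 7.65
eef_pos: [0.4873, -0.3262, 0.0239]
tcp_rot: [-0.005, 0.707, 0.005, 0.707]
contact_force: [0.7, -1.3, 6.3]
opening: 0.527
```

```bash
python3 st.py;
```

```text
t 7.65 pos [ 487.3 -326.2   23.9] zang 0.79 x [ 1.e-03  8.e-04 -1.e+00] F [ 0.7 -1.3  6.3] op 0.527 q [-0.76  0.35  1.92  0.    0.87 -0.78]
```

{"api": "move_arm", "payload": {"commands": [[0,0,0,0,0,0,0],[0,0,0,0,0,0,0],[0,0,0,0,0,0,0],[0,0,0,0,0,0,0],[0,0,0,0,0,15,0],[0,0,0,0,0,45,0],[0,0,0,0,0,75,0],[0,0,0,0,-30,80,100],[0,0,0,0,-65,80,255],[0,0,0,0,-95,80,255],[0,0,0,0,-95,80,255],[0,0,0,0,-95,80,255]]}}

```text
time: 8.85
eef_pos: [0.4871, -0.4216, 0.1046]
tcp_rot: [-0.004, 0.707, 0.005, 0.708]
contact_force: [1.0, -0.4, 0.5]
opening: 0.145
```

```bash
python3 st.py;  python3 - <<'E'
from h import *
from plant import eyes
for n,b in(("side",(280,290,400,390)),):
    c=eyes.read_camera(n);x0,y0,x1,y1=b
    k=min(800/(x1-x0),600/(y1-y0))
    cv2.imwrite(f"pics/{n}4.png",cv2.resize(c["color"][y0:y1,x0:x1,::-1],None,fx=k,fy=k,interpolation=cv2.INTER_CUBIC))
E
```

```text
t 8.85 pos [ 487.1 -421.6  104.6] zang 0.72 x [ 0.0013  0.001  -1.    ] F [ 1.  -0.4  0.5] op 0.145 q [-0.87  0.35  1.75  0.    1.05 -0.88]
```

View pics/side4.png

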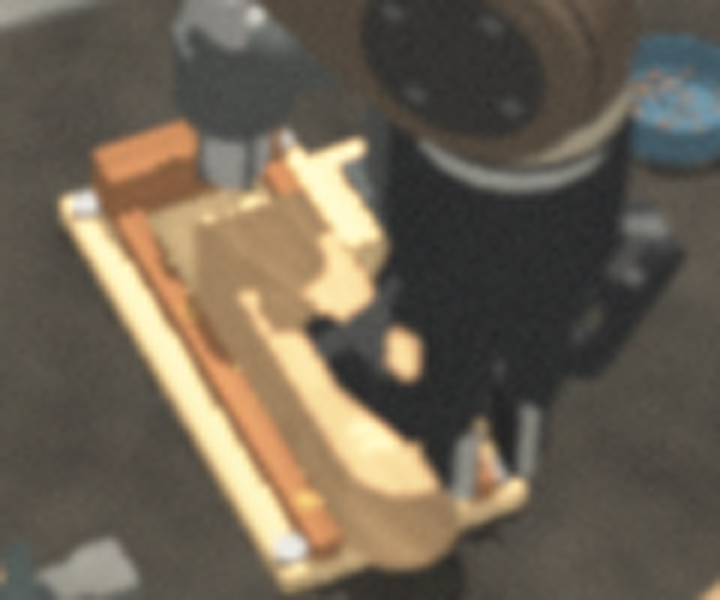

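{"api": "move_arm", "payload": {"commands": [[0,0,0,0,0,-30,255],[0,0,0,0,0,-60,255],[0,0,0,0,0,-75,255],[0,0,0,0,0,-75,255],[0,0,0,0,8,-75,255],[0,0,0,0,16,-75,255],[0,0,0,0,24,-75,255],[0,0,0,0,32,-75,255],[0,0,0,0,40,-75,255],[0,0,0,0,46,-75,255],[0,0,0,0,50,-75,255]]}}

```text
time: 10.0
eef_pos: [0.4877, -0.3709, 0.0301]
tcp_rot: [-0.005, 0.706, 0.005, 0.708]
contact_force: [0.0, -3.3, 2.9]
opening: 0.001
```

```bash
python3 st.py
```

```text
t 10.0 pos [ 487.7 -370.9   30.1] zang 0.79 x [ 2.1e-03 -3.0e-04 -1.0e+00] F [ 0.  -3.3  2.9] op 0.001 q [-0.82  0.39  1.85  0.    0.9  -0.83]
```

Pushing at ~3 N. Continue slowly.

{"api": "move_arm", "payload": {"commands": [[0,0,0,0,2,0,255],[0,0,0,0,4,0,255],[0,0,0,0,6,0,255],[0,0,0,0,8,0,255],[0,0,0,0,10,0,255],[0,0,0,0,10,0,255]]}}

```text
time: 10.6
eef_pos: [0.4876, -0.3605, 0.03]
tcp_rot: [-0.005, 0.706, 0.005, 0.708]
contact_force: [0.3, -2.3, 1.5]
opening: 0.001
```

```bash
python3 st.py
```

```text
t 10.6 pos [ 487.6 -360.5   30. ] zang 0.79 x [ 1.8e-03  3.0e-04 -1.0e+00] F [ 0.3 -2.3  1.5] op 0.001 q [-0.8   0.38  1.87  0.    0.9  -0.82]
```

{"api": "move_arm", "payload": {"commands": [[0,0,0,0,1,0,255],[0,0,0,0,2,0,255],[0,0,0,0,3,0,255],[0,0,0,0,4,0,255],[0,0,0,0,4,0,255]]}}

```text
time: 11.1
eef_pos: [0.4876, -0.3563, 0.03]
tcp_rot: [-0.005, 0.706, 0.005, 0.708]
contact_force: [-0.2, -1.6, 2.3]
opening: 0.001
```

```bash
python3 st.py
```

```text
t 11.1 pos [ 487.6 -356.3   30. ] zang 0.79 x [ 1.8e-03  5.0e-04 -1.0e+00] F [-0.2 -1.6  2.3] op 0.001 q [-0.8   0.37  1.87  0.    0.9  -0.81]
```

{"api": "move_arm", "payload": {"commands": [[0,0,0,0,1,0,255],[0,0,0,0,2,0,255],[0,0,0,0,3,0,255],[0,0,0,0,3,0,255]]}}

```text
time: 11.5
eef_pos: [0.4879, -0.3543, 0.03]
tcp_rot: [-0.006, 0.706, 0.004, 0.708]
contact_force: [0.6, -5.8, -0.8]
opening: -0.002
```

```bash
python3 st.py;  python3 - <<'E'
from h import *
from plant import eyes
for n,b in(("side",(280,290,400,390)),):
    c=eyes.read_camera(n);x0,y0,x1,y1=b
    k=min(800/(x1-x0),600/(y1-y0))
    cv2.imwrite(f"pics/{n}5.png",cv2.resize(c["color"][y0:y1,x0:x1,::-1],None,fx=k,fy=k,interpolation=cv2.INTER_CUBIC))
E
```

```text
t 11.5 pos [ 487.9 -354.3   30. ] zang 0.8 x [ 0.0031 -0.0021 -1.    ] F [ 0.6 -5.8 -0.8] op -0.002 q [-0.8   0.37  1.88  0.    0.89 -0.81]
```

View pics/side5.png

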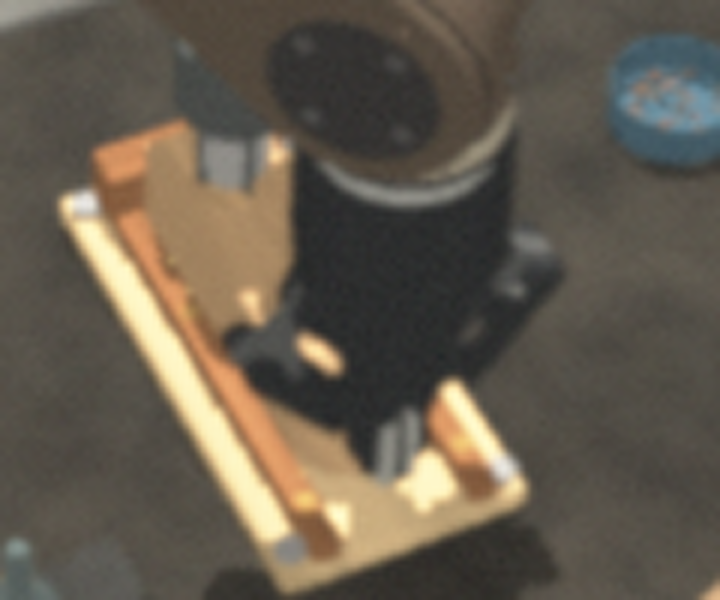

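{"api": "move_arm", "payload": {"commands": [[0,0,0,0,2,0,255],[0,0,0,0,4,0,255],[0,0,0,0,4,0,255]]}}

```text
time: 11.85
eef_pos: [0.4885, -0.3543, 0.0312]
tcp_rot: [-0.009, 0.705, 0.001, 0.709]
contact_force: [-0.5, -12.0, -0.0]
opening: -0.001
```

```bash
python3 st.py
```

```text
t 11.85 pos [ 488.5 -354.3   31.2] zang 0.87 x [ 0.006  -0.011  -0.9999] F [ -0.5 -12.   -0. ] op -0.001 q [-0.79  0.36  1.88 -0.    0.88 -0.81]
```

{"api": "move_arm", "payload": {"commands": [[0,0,0,0,-6,0,255],[0,0,0,0,-25,0,255],[0,0,0,0,-40,20,255],[0,0,0,0,-40,60,255],[0,0,0,0,-40,105,200],[0,0,0,0,-40,150,150],[0,0,0,0,-40,195,100],[0,0,0,0,-40,235,100],[0,0,0,0,-40,260,100],[0,0,0,-40,-70,260,100],[0,0,0,-60,-100,260,100],[0,0,0,-60,-100,260,100]]}}

```text
time: 13.05
eef_pos: [0.4259, -0.457, 0.2905]
tcp_rot: [-0.007, 0.706, 0.0, 0.709]
contact_force: [-0.1, 0.2, -1.4]
opening: 0.605
```

```bash
python3 st.py;  python3 - <<'E'
from h import *
from plant import eyes
for n,b in(("side",(270,240,390,390)),("top",(350,215,434,285))):
    c=eyes.read_camera(n);x0,y0,x1,y1=b;pickle.dump(c,open(f"{n}6.pkl","wb"))
    k=min(800//(x1-x0),600//(y1-y0));print(k)
    cv2.imwrite(f"pics/{n}6.png",cv2.resize(c["color"][y0:y1,x0:x1,::-1],None,fx=k,fy=k,interpolation=cv2.INTER_CUBIC))
E
```

```text
t 13.05 pos [ 425.9 -457.   290.5] zang 0.63 x [ 0.0045 -0.0097 -0.9999] F [-0.1  0.2 -1.4] op 0.605 q [-0.98  0.13  1.65 -0.    1.35 -0.99]
4
8
```

View pics/side6.png

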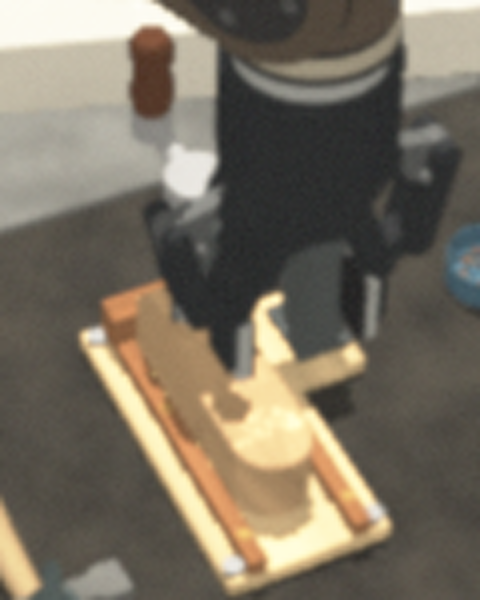

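View pics/top6.png

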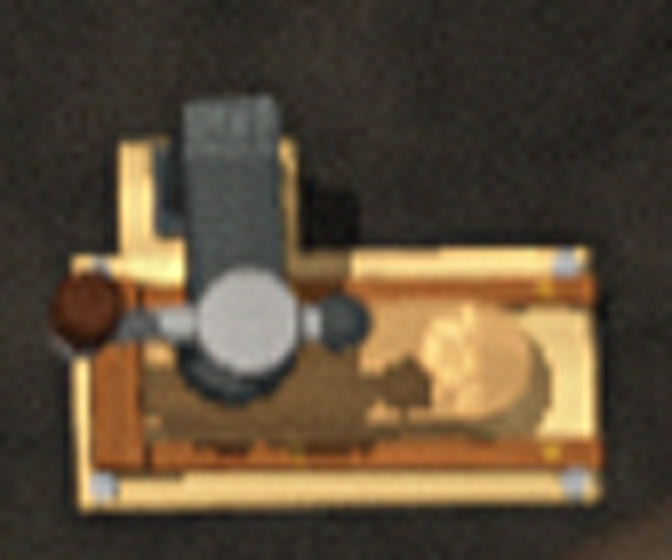

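{"api": "move_arm", "payload": {"commands": [[0.005,0.002,0,5,30,0,100],[0.01,0.004,0,15,75,0,100],[0.01,0.004,0,25,120,0,100],[0.01,0.004,0,34,165,0,100],[0.01,0.004,0,43,210,0,100],[0.01,0.004,0,51,255,0,100],[0.01,0.004,0,56,282,0,100],[0.01,0.004,0,57.5,291,0,100],[0.01,0.004,0,57.5,291,-10,100],[0.01,0.004,0,57.5,291,-30,100]], "newtons": 25}}

```text
time: 14.15
eef_pos: [0.4863, -0.1642, 0.2609]
tcp_rot: [-0.005, 0.706, 0.005, 0.709]
contact_force: [-0.3, -0.2, 0.3]
opening: 0.608
```

```bash
python3 st.py;  python3 - <<'E'
from h import *
from plant import eyes
for n,b in(("side",(260,200,380,320)),):
    c=eyes.read_camera(n);x0,y0,x1,y1=b;pickle.dump(c,open(f"{n}7.pkl","wb"))
    k=min(800//(x1-x0),600//(y1-y0));print(k)
    cv2.imwrite(f"pics/{n}7.png",cv2.resize(c["color"][y0:y1,x0:x1,::-1],None,fx=k,fy=k,interpolation=cv2.INTER_CUBIC))
E
```

```text
t 14.15 pos [ 486.3 -164.2  260.9] zang 0.81 x [ 0.0041  0.     -1.    ] F [-0.3 -0.2  0.3] op 0.608 q [-0.52 -0.1   1.94  0.    1.3  -0.54]
5
```

View pics/side7.png

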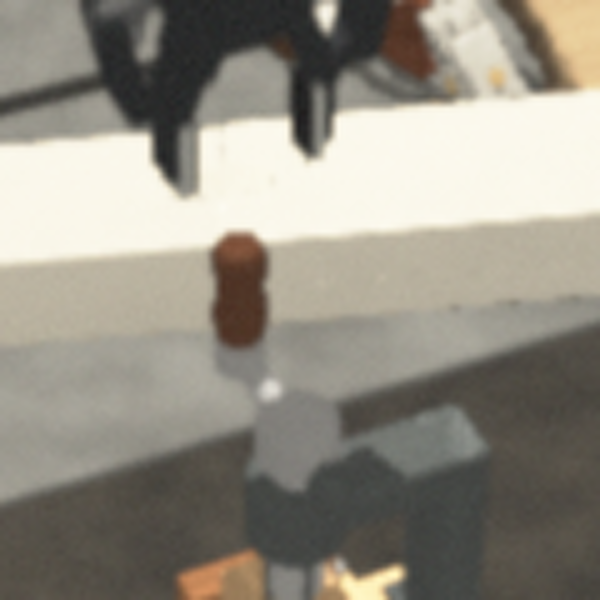

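{"api": "move_arm", "payload": {"commands": [[0,0,0,-2,-1,-20,100],[0,0,0,-2,-1.5,-45,100],[0,0,0,-2,-1.5,-65,100],[0,0,0,-2,-1.5,-80,100],[0,0,0,-2,-1.5,-82,100]]}}

```text
time: 14.7
eef_pos: [0.4805, -0.1649, 0.1707]
tcp_rot: [-0.002, 0.71, 0.007, 0.704]
contact_force: [-0.5, 0.4, -0.9]
opening: 0.606
```

```bash
python3 st.py;  python3 - <<'E'
from h import *
from plant import eyes
for n,b in(("side",(260,200,380,320)),):
    c=eyes.read_camera(n);x0,y0,x1,y1=b;pickle.dump(c,open(f"{n}8.pkl","wb"))
    k=min(800//(x1-x0),600//(y1-y0));print(k)
    cv2.imwrite(f"pics/{n}8.png",cv2.resize(c["color"][y0:y1,x0:x1,::-1],None,fx=k,fy=k,interpolation=cv2.INTER_CUBIC))
E
```

```text
t 14.7 pos [ 480.5 -164.9  170.7] zang 0.69 x [-0.0084  0.0072 -0.9999] F [-0.5  0.4 -0.9] op 0.606 q [-0.53 -0.02  2.03  0.    1.14 -0.54]
5
```

View pics/side8.png

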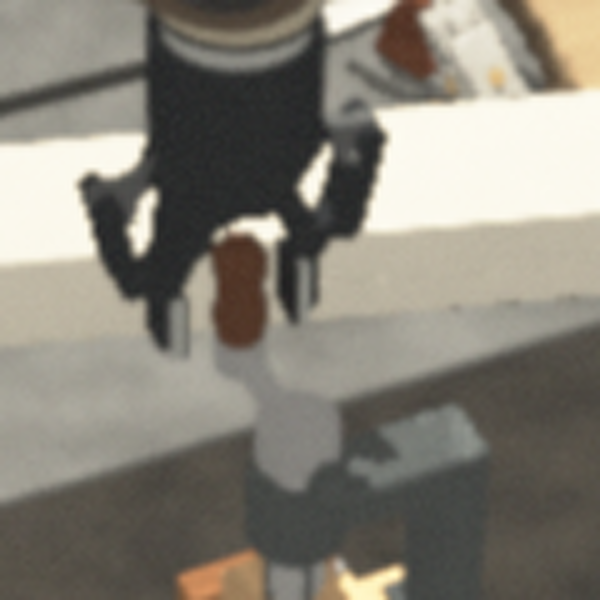

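{"api": "move_arm", "payload": {"commands": [[0,0,0,2.5,-0.5,7,100],[0,0,0,2.5,-0.5,7,140],[0,0,0,2.5,-0.5,7,255],[0,0,0,2.5,-0.5,7,255],[0,0,0,2.5,-0.5,7,255],[0,0,0,2.5,-0.5,7,255]]}}

```text
time: 15.35
eef_pos: [0.4848, -0.1661, 0.1806]
tcp_rot: [-0.003, 0.708, 0.006, 0.706]
contact_force: [1.4, 0.6, 5.7]
opening: 0.285
```

```bash
python3 st.py
```

```text
t 15.35 pos [ 484.8 -166.1  180.6] zang 0.71 x [-0.0033  0.0046 -1.    ] F [1.4 0.6 5.7] op 0.285 q [-0.53 -0.02  2.02  0.    1.15 -0.54]
```

{"api": "move_arm", "payload": {"commands": [[0,0,0,7.8,-0.5,-0.2,255],[0,0,0,15.5,-2,-0.5,255],[0,0,0,23,-4.6,-0.7,255],[0,0,0,30.1,-8,-1,255],[0,0,0,36.6,-12.4,-1.2,255],[0,0,0,42.6,-17.6,-1.5,255],[0,0,0,52.3,-30,-2,255],[0,0,0,58.4,-44.5,-2.5,255],[0,0,0,60.6,-60,-3,255]]}}

```text
time: 16.25
eef_pos: [0.5464, -0.2257, 0.1775]
tcp_rot: [-0.002, 0.708, 0.007, 0.706]
contact_force: [-2.9, 4.9, 4.9]
opening: 0.285
```

```bash
python3 st.py
```

```text
t 16.25 pos [ 546.4 -225.7  177.5] zang 0.74 x [-0.0031  0.0068 -1.    ] F [-2.9  4.9  4.9] op 0.285 q [-0.56  0.16  1.83  0.    1.16 -0.58]
```

{"api": "move_arm", "payload": {"commands": [[0,0,0,-2,-15.5,-0.5,255],[0,0,0,-7.7,-30,-1,255],[0,0,0,-17.2,-42.4,-1.5,255],[0,0,0,-29.8,-52,-2,255],[0,0,0,-44.3,-58,-2.5,255],[0,0,0,-60,-60,-3,255],[0,0,0,-60,-60,-3,255],[0,0,0,-60,-60,-3,255]]}}

```text
time: 17.05
eef_pos: [0.4861, -0.2863, 0.1746]
tcp_rot: [-0.002, 0.709, 0.007, 0.706]
contact_force: [-2.6, 0.5, 4.8]
opening: 0.28
```

```bash
python3 st.py;  python3 - <<'E'
from h import *
from plant import eyes
for n,b in(("side",(260,220,380,370)),):
    c=eyes.read_camera(n);x0,y0,x1,y1=b;pickle.dump(c,open(f"{n}9.pkl","wb"))
    k=min(800//(x1-x0),600//(y1-y0));print(k)
    cv2.imwrite(f"pics/{n}9.png",cv2.resize(c["color"][y0:y1,x0:x1,::-1],None,fx=k,fy=k,interpolation=cv2.INTER_CUBIC))
E
```

```text
t 17.05 pos [ 486.1 -286.3  174.6] zang 0.74 x [-0.0042  0.0058 -1.    ] F [-2.6  0.5  4.8] op 0.28 q [-0.71  0.1   1.9   0.    1.15 -0.73]
4
```

View pics/side9.png

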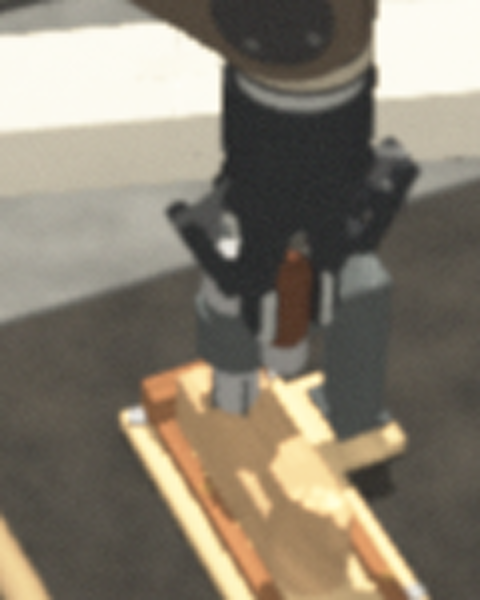

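{"api": "move_arm", "payload": {"commands": [[0,0,0,7.8,0.5,0.2,255],[0,0,0,15.5,2,0.5,255],[0,0,0,30,8,1,255],[0,0,0,42.4,17.6,1.5,255],[0,0,0,52,30,2,255],[0,0,0,58,44.5,2.5,255],[0,0,0,60,60,3,255],[0,0,0,60,60,3,255],[0,0,0,60,60,3,255]]}}

```text
time: 18.0
eef_pos: [0.5464, -0.2259, 0.1775]
tcp_rot: [-0.002, 0.709, 0.007, 0.705]
contact_force: [-3.0, 2.3, 4.8]
opening: 0.281
```

```bash
python3 st.py
```

```text
t 18.0 pos [ 546.4 -225.9  177.5] zang 0.79 x [-0.0051  0.0068 -1.    ] F [-3.   2.3  4.8] op 0.281 q [-0.56  0.16  1.83  0.    1.16 -0.58]
```

{"api": "move_arm", "payload": {"commands": [[0,0,0,-2,-15.5,-0.5,255],[0,0,0,-8,-30,-1,255],[0,0,0,-17.6,-42.4,-1.5,255],[0,0,0,-30,-52,-2,255],[0,0,0,-44.5,-58,-2.5,255],[0,0,0,-60,-60,-3,255],[0,0,0,-75.5,-58,-3.5,255],[0,0,0,-90,-52,-4,255],[0,0,0,-102.4,-42.4,-4.5,255],[0,0,0,-112,-30,-5,255],[0,0,0,-118,-15.5,-5.5,255],[0,0,0,-120,0,-6,255]]}}

```text
time: 19.2
eef_pos: [0.4258, -0.227, 0.1717]
tcp_rot: [-0.004, 0.709, 0.006, 0.706]
contact_force: [2.4, -5.3, 0.1]
opening: 0.288
```

{"api": "move_arm", "payload": {"commands": [[0,0,0,0,0,0,255],[0,0,0,0,0,0,255]]}}

```text
time: 19.4
eef_pos: [0.4258, -0.2254, 0.1716]
tcp_rot: [-0.002, 0.709, 0.007, 0.705]
contact_force: [0.8, 3.8, 3.2]
opening: 0.285
```

```bash
python3 st.py;  python3 - <<'E'
from h import *
from plant import eyes
for n,b in(("side",(260,220,380,370)),):
    c=eyes.read_camera(n);x0,y0,x1,y1=b;pickle.dump(c,open(f"{n}9.pkl","wb"))
    k=min(800//(x1-x0),600//(y1-y0));print(k)
    cv2.imwrite(f"pics/{n}10.png",cv2.resize(c["color"][y0:y1,x0:x1,::-1],None,fx=k,fy=k,interpolation=cv2.INTER_CUBIC))
E
```

```text
t 19.4 pos [ 425.8 -225.4  171.6] zang 0.74 x [-0.0047  0.0063 -1.    ] F [0.8 3.8 3.2] op 0.285 q [-0.7  -0.08  2.09  0.    1.14 -0.71]
4
```

View pics/side10.png

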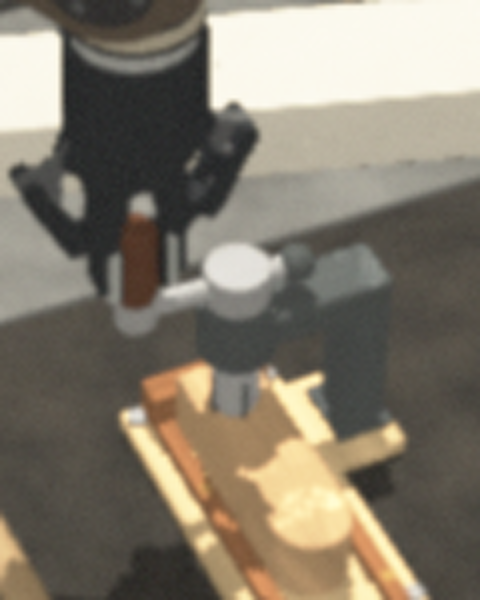

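{"api": "move_arm", "payload": {"commands": [[0,0,0,0.5,-7.8,0.2,255],[0,0,0,2,-15.5,0.5,255],[0,0,0,8,-30,1,255],[0,0,0,17.6,-42.4,1.5,255],[0,0,0,30,-52,2,255],[0,0,0,44.5,-58,2.5,255],[0,0,0,60,-60,3,255],[0,0,0,60,-60,3,255],[0,0,0,60,-60,3,255]]}}

```text
time: 20.35
eef_pos: [0.4864, -0.2863, 0.1746]
tcp_rot: [-0.003, 0.709, 0.007, 0.706]
contact_force: [1.7, 0.3, 4.3]
opening: 0.283
```

```bash
python3 st.py
```

```text
t 20.35 pos [ 486.4 -286.3  174.6] zang 0.76 x [-0.0045  0.0055 -1.    ] F [1.7 0.3 4.3] op 0.283 q [-0.71  0.1   1.9   0.    1.15 -0.73]
```

{"api": "move_arm", "payload": {"commands": [[0,0,0,-15.5,2,-0.5,255],[0,0,0,-30,8,-1,255],[0,0,0,-42.4,17.6,-1.5,255],[0,0,0,-52,30,-2,255],[0,0,0,-58,44.5,-2.5,255],[0,0,0,-60,60,-3,255],[0,0,0,-58.5,75.5,-3.5,255],[0,0,0,-52.7,90,-4,255],[0,0,0,-43.2,102.4,-4.5,255],[0,0,0,-31,112,-5,255],[0,0,0,-16.5,118,-5.5,255],[0,0,0,-1,120,-6,255]]}}

```text
time: 21.55
eef_pos: [0.4845, -0.1655, 0.1686]
tcp_rot: [-0.004, 0.71, 0.007, 0.704]
contact_force: [-4.4, -5.5, 3.7]
opening: 0.283
```

```bash
python3 st.py
```

```text
t 21.55 pos [ 484.5 -165.5  168.6] zang 0.89 x [-0.0094  0.0039 -0.9999] F [-4.4 -5.5  3.7] op 0.283 q [-0.53 -0.01  2.02 -0.    1.14 -0.54]
```

{"api": "move_arm", "payload": {"commands": [[0,0,0,2,0,0,255],[0,0,0,3.5,0,0,255],[0,0,0,4,0,0,255],[0,0,0,4,0,0,255]]}}

```text
time: 21.95
eef_pos: [0.4877, -0.1656, 0.1685]
tcp_rot: [-0.005, 0.712, 0.007, 0.703]
contact_force: [-2.3, -5.0, 3.3]
opening: 0.287
```

```bash
python3 st.py
```

```text
t 21.95 pos [ 487.7 -165.6  168.5] zang 0.98 x [-0.0126  0.0019 -0.9999] F [-2.3 -5.   3.3] op 0.287 q [-0.52  0.    2.02 -0.01  1.14 -0.54]
```

{"api": "move_arm", "payload": {"commands": [[0,0,0,0,0,0,100],[0,0,0,0,0,0,80],[0,0,0,0,0,0,80],[0,0,0,0,0,0,80],[0,0,0,0,0,10,80],[0,0,0,0,0,35,80],[0,0,0,0,0,70,80],[0,0,0,0,0,110,80],[0,0,0,10,30,130,80],[0,0,0,20,75,140,80],[0,0,0,30,120,140,80],[0,0,0,40,165,140,80]]}}

```text
time: 23.15
eef_pos: [0.5281, 0.0009, 0.3104]
tcp_rot: [-0.005, 0.711, 0.006, 0.704]
contact_force: [1.8, -0.0, -0.1]
opening: 0.686
```

```bash
python3 st.py;  python3 - <<'E'
from h import *
from plant import eyes
for n,b in(("side",(270,240,390,390)),("top",(350,215,434,285))):
    c=eyes.read_camera(n);x0,y0,x1,y1=b;pickle.dump(c,open(f"{n}11.pkl","wb"))
    k=min(800//(x1-x0),600//(y1-y0))
    cv2.imwrite(f"pics/{n}11.png",cv2.resize(c["color"][y0:y1,x0:x1,::-1],None,fx=k,fy=k,interpolation=cv2.INTER_CUBIC))
    cv2.imwrite(f"pics/{n}11f.png",c["color"][:,:,::-1])
E
```

```text
t 23.15 pos [528.1   0.9 310.4] zang 0.93 x [-0.01    0.0016 -0.9999] F [ 1.8 -0.  -0.1] op 0.686 q [-0.19 -0.09  1.84 -0.    1.4  -0.21]
```

View pics/side11.png

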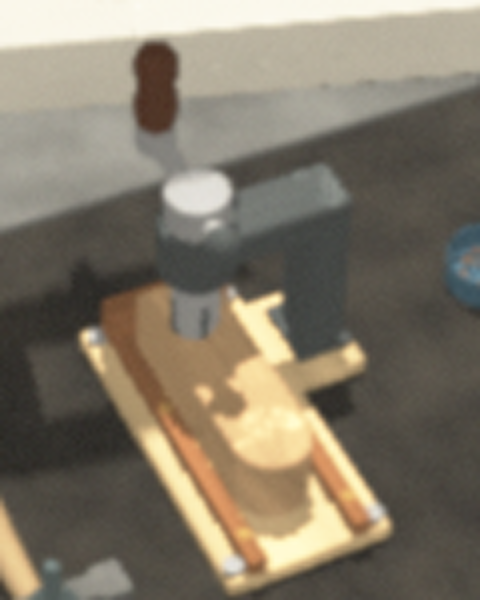

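View pics/top11.png

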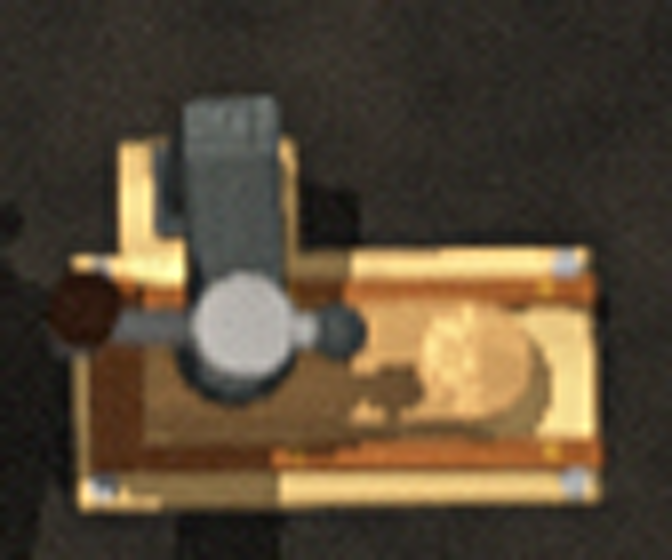

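View pics/top11f.png

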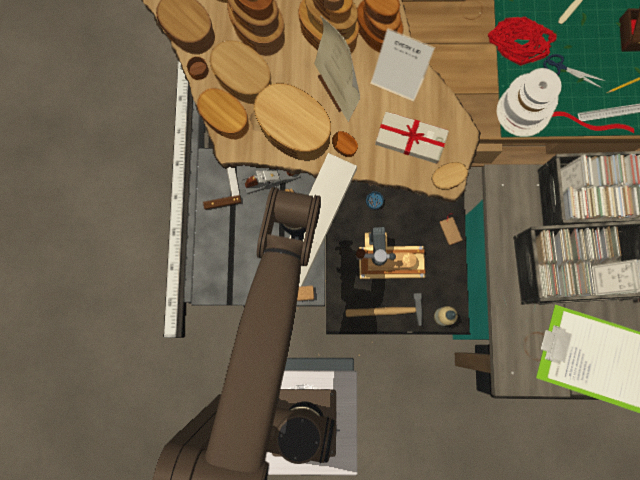

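{"api": "move_arm", "payload": {"commands": [[0,0,0,0,0,0,80],[0,0,0,0,0,0,80],[0,0,0,0,0,0,80]]}}

```text
time: 23.55
eef_pos: [0.528, 0.003, 0.3099]
tcp_rot: [-0.006, 0.711, 0.009, 0.703]
contact_force: [0.6, -0.8, -1.3]
opening: 0.687
```

```bash
python3 - <<'E'
from h import *
for a in("top0","top6","top11","side0","side11"):
    X=cloud(pickle.load(open(a+".pkl","rb"))).reshape(-1,3);X=X[~np.isnan(X[:,0])]
    q=X[((X[:,0]-.486)**2+(X[:,1]+.2255)**2<.015**2)&(X[:,2]>.13)]
    k=X[((X[:,0]-.486)**2+(X[:,1]+.1655)**2<.02**2)&(X[:,2]>.19)]
    print(a,"hub z",np.median(q[:,2]).round(4),"knob",k.mean(0).round(4),np.percentile(k[:,2],90).round(4))
from plant import ctrl
print(ctrl.sign_off())
E
```

```text
top0 hub z 0.1688 knob [ 0.4842 -0.1649  0.218 ] 0.2266
top6 hub z 0.1695 knob [ 0.4843 -0.1653  0.2186] 0.2261
top11 hub z 0.1578 knob [ 0.4873 -0.1648  0.2087] 0.2139
side0 hub z 0.169 knob [ 0.4803 -0.1699  0.211 ] 0.2237
side11 hub z 0.1583 knob [ 0.4829 -0.1698  0.205 ] 0.2124
the job is handed in; nothing more can be done
None
```

I did every step of the job and handed it in at 23.6 s; no verdict came back.

- **Jaw:** I carried it over the white beam, set it in the channel hole end first, and pushed it against the stop. At a 12 N push it did not move any further. The pictures after the push, and again after cranking, show it lying flat in the channel with its square end against the stop.
- **Crank:** I gripped the knob and turned it forward to 180°, back to 90°, forward to 270°, back to 180°, then forward to about 363°. I judged these angles from the gripper's position, as the crank joint itself cannot be read. Forces during the turning stayed under about 8 N.
- **Last checks:**
  - **Full depth:** The hub had dropped about 11 mm by both cameras, against about 12 mm expected for a full turn. The knob was back at its starting direction, about 3 mm past it.
  - **Sleeve:** No gap shows between collar and sleeve in the side picture.
  - **Gripper:** It stands open and clear of everything.
  - **Bystanders:** Those visible in the last top picture look unmoved by eye. The arm hid the rubber stamp and part of the sanding block, so I could not check those two, but the arm never worked close to either.

No check failed. The two cameras disagreed by 2–5 mm on knob and hub positions.

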